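Set the kitchen radio's volume with its thumbwheel

ROBOT

A 7-joint arm with a two-finger parallel gripper is mounted at the origin on a cart in front of the work surface, level with it; the furniture and walls round the work are solid. World frame = base frame: x ahead of the robot, y to its left, z up, the work surface at z = 0. Lengths are in m, angles in rad, forces in N, time in s.
With the tool pointing down it reaches from about 0.4 to 0.85 m from the base axis. Payload 10.4 kg.
Tool frame: the origin (TCP) lies midway between the tips of the shut fingers; the grasp point (between the pads) lies 19 mm behind it (manip.grasp_offset is the distance from the TCP to the grasp point, in m); z points along the fingers, y is the line along which they close (so a half turn about z gives the same grasp; the last joint's range is limited). The gripper opens to 85 mm and grips with 20 to 120 N. Pads are 22 mm wide; open, the fingers measure 114 mm over their backs; the gripper's body (76 mm by 85 mm) begins 54 mm behind the grasp point. The pads swing forward as they close: fully open they stand 13 mm farther back than shut.
Start: joints at [1.184, 0.332, -0.065, 1.46, 0.022, 1.35, -0.088], TCP at [0.222, -0.584, 0.231] pointing down, gripper open.
Joint ranges: [-2.6, 2.6], [-0.5, 2.12], [-1.47, 1.34], [0.16, 2.42], [-1.27, 4.41], [0.06, 2.06], [-2.6, 2.6]. Speed limits (rad/s): [2.22, 2.22, 2.79, 2.79, 3.14, 3.14, 3.14].

INTERFACE

Orientations are given as a unit quaternion [x, y, z, w].
In Python, from workcell import manip, imaging, hand_in, get_obs gives the robot as it stands (manip), with the cameras (imaging), the job as plain functions and the readings as plain functions.
- The arm moves only by the tool send_path, called after "Call:" as a command line: name --argument value ..., lists and objects as JSON in quotes. Schema: {"type":"object","properties":{"plan":{"type":"string"},"squeeze":{"type":"number"},"only":{"type":"string"},"quiet":{"type":"boolean"},"lines":{"type":"string"}},"required":["plan"],"additionalProperties":false}. plan is a string of 1 to 20 rows, parted by semicolons, with the numbers parted by spaces; each row has 7 numbers: a rotation vector rx, ry, rz in fractions of the full range, 1 being 45 degrees, then dx, dy, dz in fractions of the full range, 1 being 1 m, then the opening from 0.0 (shut) to 1.0 (fully open); each row is the pose to reach, as a shift and turn from the pose commanded when the call began, along the tool's axes at that moment; what a row does not reach only later rows make up. A row lasts 1/8 s, in which the tool goes at most 0.0625 m and 0.188 rad, less where a joint would pass 70% of its speed; a pose out of reach is approached as far as the arm can. The fingers move at their own pace and stop on an object; squeeze is the grip in N (left out, the last holds). Time passes only in rows, so rows that do not move let the fingers close. The tool returns the time, the measured TCP pose, the force, the opening and the grip force at its end. only (a regular expression) keeps the lines of the reply that match it, lines (a string "A,B") keeps lines A to B, and quiet returns only ok. A shift or turn number past 1, either way, is cut back to 1. Input that does not fit is refused with a message, and nothing moves.
- get_obs(): the state, without advancing time (a new reading comes with each control period).
- imaging.camera(name): name is "side" or "top" or "wrist"; returns the picture (480x640x3 uint8, blue, green, red); there is no depth.
- imaging.calibration(name): a dict with "fx", "fy", "cx", "cy" (pixels), "world_from_camera" (4x4, takes a point from camera to world coordinates); the wrist camera has in their place "tool_from_camera" (4x4, takes a point from camera to tool coordinates, whose origin is the TCP and whose axes are the flange's). Camera axes: x right, y up, looking along -z (the intrinsics and any distortion apply to the point x, -y, -z); pixel columns grow to the right and rows downward; lengths in m; the calibration is good to about 2 mm. A picture is of the moment at which its call begins: read the wrist's pose just before it. calibration takes no time and is no camera call.
- hand_in(): hands the job in; it is judged then, once.
The state is a dict: "clock": time; "joint_pos": joint angles; "joint_velocities": joint speeds; "tau": joint torques, N m; "position": TCP position; "ee_rot": TCP orientation; "ft_force": force on the tool from outside, world axes, zero at the start; "torque": the same for the moment, N m; "grip_width": opening from 0.0 (shut) to 1.0 (fully open); "grasp_force": force on a finger pad.
Only numpy, scipy, OpenCV 4.12 (cv2) and the standard library are available. Lean on these libraries where they do the work, as an engineer would, in place of code of your own. Each camera call takes 0.05 s, during which the arm holds its last target. There are 200 camera calls.

TASK

Roll the orange knurled thumbwheel on top of the blue kitchen radio, click by click, until the white pointer on the scale behind it stands level with the green clip, and leave it resting there. Do not knock the egg cup or the spice jar beside the radio out of place.

Things in the scene. Friction and masses are not known exactly. Their poses are not given: they have to be found in the camera images.
- radio: blue radio, 110 deep (x) x 240 wide (y) x 100 high, fixed to the worktop; origin at the centre of its underside; x points to its back, y to its left seen from the robot. Flat black top 100 above the origin; a thumbwheel sticks out of it at x = -26, y = 0, with a scale of 13 white ticks along y behind it. Nothing but the wheel rises over 6 above the top
- wheel_top (a point): highest point of the orange wheel's rim when not pressed, 14.5 above the radio's top. Wheel 57 in diameter, 14 wide, upright, axle along the radio's x, 20 low ridges: a fingertip pressed on it from above and drawn along the radio's y rolls it. The axle is sprung: it yields downwards from about 3 N and meets a stop 5 lower at about 7 N
- volume_wheel (a joint): turn of the wheel in rad, 0 at the middle tick; a click is 0.314 rad (9 mm at the rim), range -6 to +6 clicks; grows when the wheel's top is drawn towards the radio's +y. About 1.2 N along the rim takes it over a click; let go, it settles into the nearest click
- pointer_mark (a point): middle of the upper edge of the white pointer (13 x 4, 6 high) on the scale, at x = 14 in the radio's frame; the wheel moves it along the radio's y by 12 per click (one tick), the same way as the wheel's top goes: y = 38.2 mm x turn in rad. It dips with the wheel when that is pressed; it cannot be pushed by hand
- clip_green: green clip, 14 x 8 x 4 high, stuck on the radio's top just behind the scale, level with a tick; origin at the centre of its underside, axes as the radio's. Red, yellow and blue clips like it are stuck at other ticks; the four stand at -5, -3, +3 and +5 clicks from the middle, in any order
- egg_cup: cream egg cup, 49 diameter x 62 high, standing loose to the left of the radio; origin at the centre of its underside
- spice: small white-capped spice jar, 47 diameter x 98 high, standing loose to the right of the radio; origin at the centre of its underside

How it is judged:
At the end, for the whole second after the job is handed in: the white pointer rests within 4 mm (measured along the scale) of the middle of the green clip, with the wheel still (y of pointer_mark in the frame of clip_green between -0.004 and 0.004 m and velocity of joint volume_wheel between -0.1 and 0.1 rad/s); the robot touches nothing.
It fails at once if the egg cup is moved by more than 30 mm (distance of egg_cup from where it was at the start of the episode above 0.03 m).
It fails at once if the spice jar is moved by more than 30 mm (distance of spice from where it was at the start of the episode above 0.03 m).
It fails at once if the egg cup or the spice jar is tipped over (angle between any of egg_cup, spice's own z axis and vertical above 0.6 rad).
It also fails if it takes over 51 s, if anything falls off the work surface, if the arm or the gripper's body presses on something with over 40 N, if the wrist force passes 120 N, or if a joint passes its speed limit or range.

## Working session

There is one attempt and no reset: what is moved stays moved. The work goes in short steps, Python scripts to look and compute and a tool call to move; the robot and the scene stay as the last step left them, time stands still between calls to the robot, and variables do not carry over. Pictures are saved under pics/ and viewed, at most 10 in all, crops included, and the job is handed in when it is done.

```bash
ls; mkdir -p pics; python3 - <<'E'
from workcell import manip, imaging, hand_in, get_obs
import cv2,numpy as np
np.set_printoptions(precision=4,suppress=True)
o=get_obs();print(o['clock'],o['position'],o['ee_rot'],o['ft_force'],o['grip_width'])
for n in("top","side"):
    cv2.imwrite(f"pics/{n}0.png",imaging.camera(n)); c=imaging.calibration(n);print(n,c)
print(imaging.calibration("wrist"))
E
```

```text
pics
workcell.py
0.0 [ 0.2223 -0.5837  0.2305] [ 0.9835  0.1809 -0.0002 -0.0007] [-0.2188  0.0008  0.7296] 1.0001975382879134
top {'fx': 523.7205817868431, 'fy': 523.7205817868431, 'cx': 311.8348992068517, 'cy': 243.6951936858003, 'world_from_camera': array([[-0.019 ,  0.996 , -0.0868,  0.5095],
       [-0.9998, -0.019 , -0.    ,  0.0203],
       [-0.0017,  0.0868,  0.9962,  1.0454],
       [ 0.    ,  0.    ,  0.    ,  1.    ]])}
side {'fx': 455.83409329701345, 'fy': 455.83409329701345, 'cx': 318.21884718264545, 'cy': 242.1465931139842, 'world_from_camera': array([[ 0.9659,  0.1701, -0.1951,  0.4051],
       [-0.2588,  0.6328, -0.7298, -0.7132],
       [-0.0007,  0.7554,  0.6552,  0.7251],
       [ 0.    ,  0.    ,  0.    ,  1.    ]])}
{'fx': 346.8058962184563, 'fy': 346.8058962184563, 'cx': 315.8709644106933, 'cy': 236.69959617365421, 'tool_from_camera': array([[-0.0002,  0.9464,  0.3231,  0.0828],
       [ 1.    ,  0.0003, -0.0003, -0.0013],
       [-0.0004,  0.3231, -0.9464, -0.1424],
       [ 0.    ,  0.    ,  0.    ,  1.    ]])}
```

View pics/top0.png

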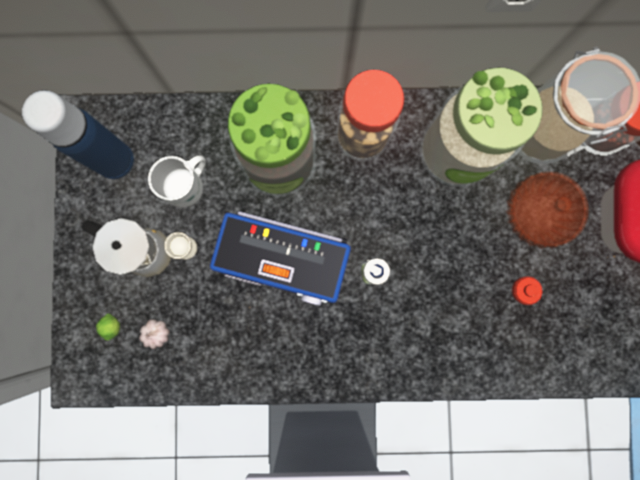

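View pics/side0.png

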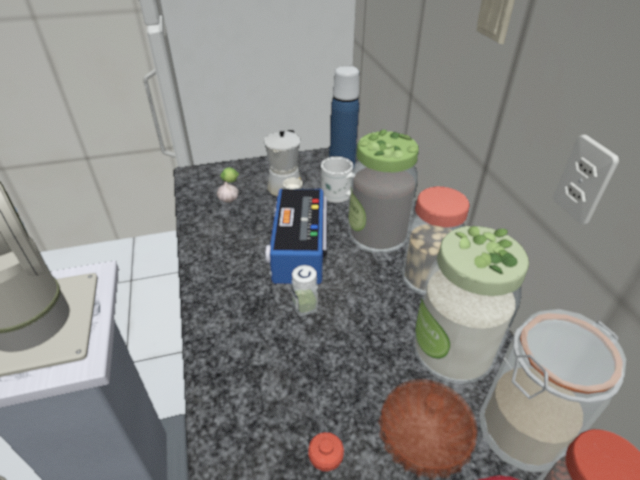

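Top: the radio is centred near (281,257), with clips red (253,229), yellow (266,232), blue (305,243) and green (318,246). The wheel is at (276,270) and the pointer at about (289,250). Side: the same scene, with the radio at (300,235). I'll zoom in on both.

```bash
python3 - <<'E'
import cv2,numpy as np
a=cv2.imread("pics/top0.png")[205:310,205:355]; b=cv2.imread("pics/side0.png")[180:290,262:337]
cv2.imwrite("pics/topz.png",cv2.resize(a,(750,525),interpolation=cv2.INTER_CUBIC))
cv2.imwrite("pics/sidez.png",cv2.resize(b,(375,550),interpolation=cv2.INTER_CUBIC))
E
```

```text
(no output)
```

View pics/topz.png

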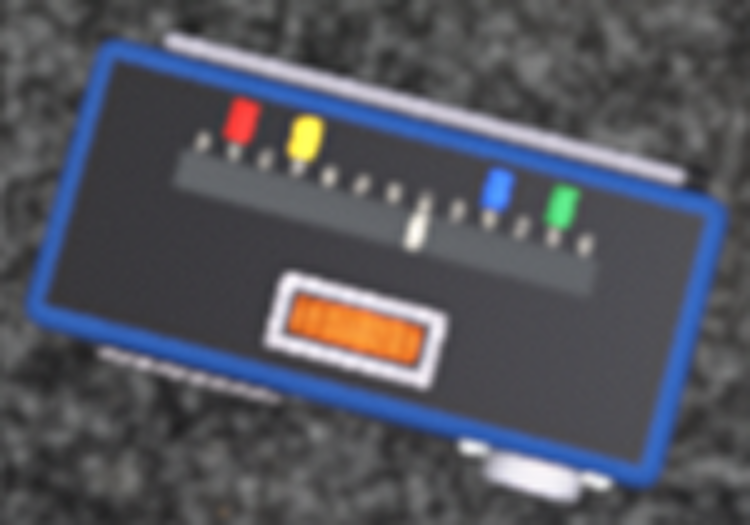

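View pics/sidez.png

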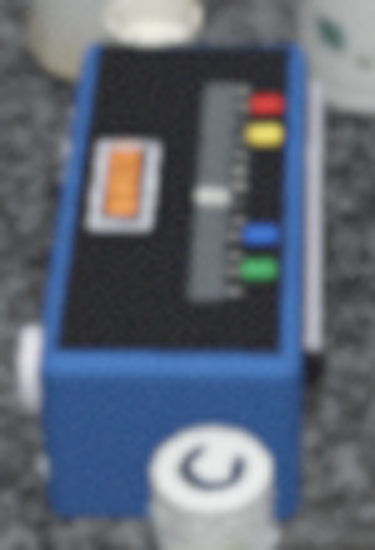

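Zoomed: top crop ticks run from x=203 (+6) to x=585 (-6). The pointer (415,230) is at tick -1 and green (563,207) is at tick -5, so it needs 4 clicks towards -y. Wheel centre is (357,328) in the top crop and (125,182) in the side crop. Next: triangulate.

```bash
cat > h.py <<'E'
import numpy as np
from workcell import manip, imaging, hand_in, get_obs
from scipy.spatial.transform import Rotation as R
np.set_printoptions(precision=4,suppress=True)
def ray(n,u,v):
    c=imaging.calibration(n);T=c['world_from_camera']
    d=T[:3,:3]@np.array([(u-c['cx'])/c['fx'],-(v-c['cy'])/c['fy'],-1]);return T[:3,3],d/np.linalg.norm(d)
def tri(a,b):
    A=[];B=[]
    for p,d in(a,b):
        P=np.eye(3)-np.outer(d,d);A.append(P);B.append(P@p)
    return np.linalg.lstsq(np.vstack(A),np.hstack(B),rcond=None)[0]
def onz(n,u,v,z):
    p,d=ray(n,u,v);return p+d*(z-p[2])/d[2]
E
python3 - <<'E'
from h import *
t=lambda u,v:(205+u/5-.4,205+v/5-.4)
s=lambda u,v:(262+u/5-.4,180+v/5-.4)
for n,a,b in(("wheel",(357,328),(125,182)),("red",(241,121),(267,104)),("green",(562,207),(259,268)),("backleft",(107,42),(300,45)),("frontleft",(33,315),(90,48)),("frontright",(652,480),(48,352)),("backright",(723,200),(298,352))):
    print(n,tri(ray("top",*t(*a)),ray("side",*s(*b))),onz("top",*t(*a),.114 if n=="wheel" else .1),onz("side",*s(*b),.114 if n=="wheel" else .1))
C=np.array([onz("top",*t(*a),.1) for a in((107,42),(33,315),(652,480),(723,200))])
c=C.mean(0);y=(C[0]+C[1]-C[2]-C[3]);y/=np.linalg.norm(y);yaw=np.arctan2(-y[0],y[1])
x=np.array([np.cos(yaw),np.sin(yaw),0])
print("centre",c,"yaw",yaw,"wheel",c-.026*x+[0,0,.0145], np.linalg.norm(C-np.roll(C,1,0),axis=1))
o=get_obs();Rt=R.from_quat(o['ee_rot']);print(Rt.as_matrix());
# tool yaw wanted: tool y along radio x or y ?
print("tool x dir",np.arctan2(*Rt.as_matrix()[:2,0][::-1]))
E
```

```text
wheel [0.5453 0.0857 0.1017] [0.5446 0.0849 0.114 ] [0.5427 0.0699 0.114 ]
red [0.6214 0.1268 0.1017] [0.6211 0.127  0.1   ] [0.6225 0.129  0.1   ]
green [0.5876 0.011  0.1026] [0.5875 0.0111 0.1   ] [0.5888 0.014  0.1   ]
backleft [0.6514 0.1761 0.0971] [0.651  0.1756 0.1   ] [0.6503 0.172  0.1   ]
frontleft [0.5526 0.2038 0.0946] [0.552  0.2028 0.1   ] [0.5516 0.1959 0.1   ]
frontright [ 0.4899 -0.0193  0.1035] [ 0.4886 -0.0193  0.1   ] [ 0.4916 -0.0156  0.1   ]
backright [ 0.589  -0.0471  0.1045] [ 0.5889 -0.0473  0.1   ] [ 0.5907 -0.0423  0.1   ]
centre [0.5701 0.0779 0.1   ] yaw -0.2748885641529429 wheel [0.5451 0.085  0.1145] [0.2314 0.1026 0.231  0.1042]
[[ 0.9346  0.3558 -0.0006]
 [ 0.3558 -0.9346  0.0012]
 [-0.0001 -0.0013 -1.    ]]
tool x dir 0.3637647699109013
```

```bash
python3 - <<'E'
from h import *
o=get_obs();Rt=R.from_quat(o['ee_rot'])
yaw=-.277;x=np.array([np.cos(yaw),np.sin(yaw),0]);y=np.array([-x[1],x[0],0]);z=np.array([0,0,1.])
Rg=R.from_matrix(np.column_stack([x,-y,-z]))
t=np.array([.545,.085,.15])+.010*y
print((Rt.inv()*Rg).as_rotvec(),Rt.inv().apply(t-o['position']))
E
```

```text
[-0.0012  0.0005  0.6408] [ 0.5456 -0.5181  0.0812]
```

The manual's scale: turns go in shares of 45 degrees. Converting my numbers, 0.641 rad is 0.8161.

Call:
send_path --plan "0 0 0.2037 0.04 -0.04 0 0;0 0 0.4074 0.08 -0.08 0 0;0 0 0.6112 0.12 -0.12 0 0;0 0 0.8161 0.16 -0.16 0 0;0 0 0.8161 0.2 -0.2 0 0;0 0 0.8161 0.24 -0.24 0 0;0 0 0.8161 0.28 -0.28 0 0;0 0 0.8161 0.32 -0.32 0 0;0 0 0.8161 0.36 -0.36 0 0;0 0 0.8161 0.4 -0.4 0 0;0 0 0.8161 0.44 -0.44 0.02 0;0 0 0.8161 0.48 -0.48 0.04 0;0 0 0.8161 0.52 -0.5 0.06 0;0 0 0.8161 0.5456 -0.5181 0.08 0;0 0 0.8161 0.5456 -0.5181 0.08 0;0 0 0.8161 0.5456 -0.5181 0.08 0"

```text
clock: 2.1
position: [0.5477, 0.0936, 0.1513]
ee_rot: [0.99, -0.138, -0.0, 0.0]
ft_force: [-1.1, 0.1, -1.1]
grip_width: -0.002
grasp_force: 0.0
```

```bash
python3 - <<'E'
from h import *
import cv2
o=get_obs();yaw=-.277;x=np.array([np.cos(yaw),np.sin(yaw),0]);y=np.array([-x[1],x[0],0])
print(o['clock'],o['position'],o['ft_force'],o['grip_width']);d=o['position']-[.545,.085,0];print("radio dx,dy",d@x,d@y)
print(R.from_quat(o['ee_rot']).as_matrix())
cv2.imwrite("pics/w1.png",imaging.camera("wrist"))
E
```

```text
2.1 [0.5477 0.0936 0.1513] [-1.1435  0.0926 -1.1392] -0.0021209736541362
radio dx,dy 0.0002578085084811686 0.009061700166410662
[[ 0.9618 -0.2739 -0.0005]
 [-0.2739 -0.9618 -0.0004]
 [-0.0004  0.0005 -1.    ]]
```

View pics/w1.png

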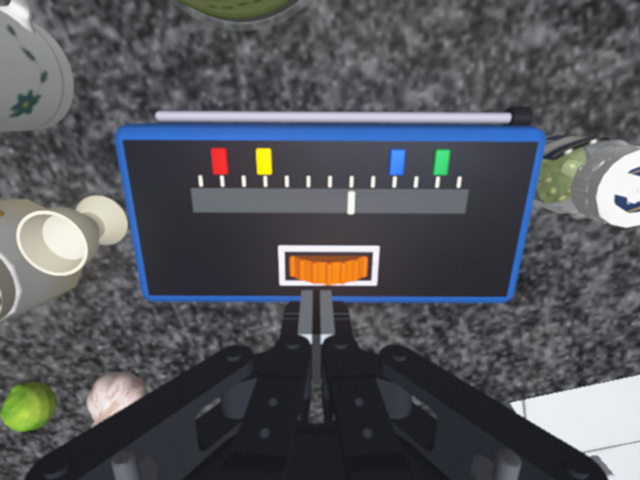

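The wrist view shows ticks from x=201 (+6) to x=459 (-6), with the pointer at x=351 (tick -1) and green at x=441 (tick -5). The fingertip (317,292) lines up with the wheel (328,270), a little to +y as planned. Lowering now.

Call:
send_path --plan "0 0 0 0 0 0.015 0;0 0 0 0 0 0.03 0;0 0 0 0 0 0.034 0;0 0 0 0 0 0.034 0;0 0 0 0 0 0.034 0;0 0 0 0 0 0.034 0"

```text
clock: 2.9
position: [0.5482, 0.0943, 0.1177]
ee_rot: [0.99, -0.138, 0.0, -0.0]
ft_force: [0.4, -0.4, 0.2]
grip_width: 0.001
grasp_force: 0.0
```

Call:
send_path --plan "0 0 0 0 0 0.002 0;0 0 0 0 0 0.004 0;0 0 0 0 0 0.004 0;0 0 0 0 0 0.004 0"

```text
clock: 3.4
position: [0.5481, 0.0943, 0.1134]
ee_rot: [0.99, -0.138, 0.0, -0.0]
ft_force: [0.4, 0.7, 1.4]
grip_width: -0.003
grasp_force: 0.8
```

Call:
send_path --plan "0 0 0 0 0 0.001 0;0 0 0 0 0 0.002 0;0 0 0 0 0 0.003 0;0 0 0 0 0 0.003 0;0 0 0 0 0 0.003 0"

```text
clock: 4.03
position: [0.5481, 0.0944, 0.1105]
ee_rot: [0.99, -0.138, 0.0, -0.0]
ft_force: [0.0, 1.6, 3.8]
grip_width: -0.001
grasp_force: 2.4
```

Call:
send_path --plan "0 0 0 0 0 0.0015 0;0 0 0 0 0.002 0.0015 0;0 0 0 0 0.004 0.0015 0;0 0 0 0 0.006 0.0015 0;0 0 0 0 0.008 0.0015 0;0 0 0 0 0.01 0.0015 0;0 0 0 0 0.012 0.0015 0;0 0 0 0 0.014 0.0015 0;0 0 0 0 0.016 0.0015 0;0 0 0 0 0.018 0.0015 0;0 0 0 0 0.019 0.0015 0;0 0 0 0 0.019 0.0015 0;0 0 0 0 0.019 0.0015 0"

```text
clock: 5.65
position: [0.5427, 0.0754, 0.1088]
ee_rot: [0.99, -0.138, -0.0, 0.0]
ft_force: [0.3, 0.3, 5.5]
grip_width: -0.002
grasp_force: 2.7
```

```bash
python3 - <<'E'
from h import *
import cv2
o=get_obs();print(o['position'],o['ft_force'])
cv2.imwrite("pics/w2.png",imaging.camera("wrist"))
E
```

```text
[0.5427 0.0754 0.1088] [0.3183 0.2585 5.502 ]
```

View pics/w2.png

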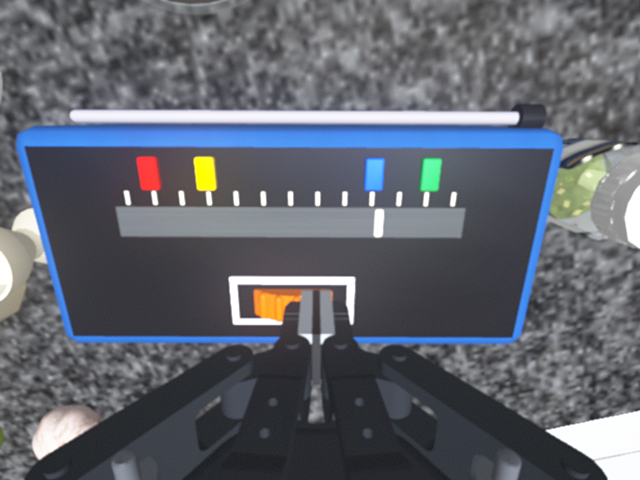

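Pressed and drawn 19 mm, the pointer (379,222) has moved to tick -3 (x=372), so there was no slip. Two more clicks to go; I'll lift, go back and repeat the stroke.

Call:
send_path --plan "0 0 0 0 0 -0.006 0;0 0 0 0 0 -0.02 0;0 0 0 0 -0.01 -0.02 0;0 0 0 0 -0.019 -0.02 0;0 0 0 0 -0.019 -0.02 0;0 0 0 0 -0.019 -0.02 0"

```text
clock: 6.45
position: [0.5477, 0.0942, 0.1284]
ee_rot: [0.99, -0.138, -0.0, 0.0]
ft_force: [-0.5, -0.4, -0.2]
grip_width: 0.001
grasp_force: 0.0
```

```bash
python3 - <<'E'
from h import *
import cv2
o=get_obs();print(o['position'],o['ft_force'])
cv2.imwrite("pics/w3.png",imaging.camera("wrist"))
E
```

```text
[0.5477 0.0942 0.1284] [-0.4559 -0.4193 -0.2223]
```

View pics/w3.png

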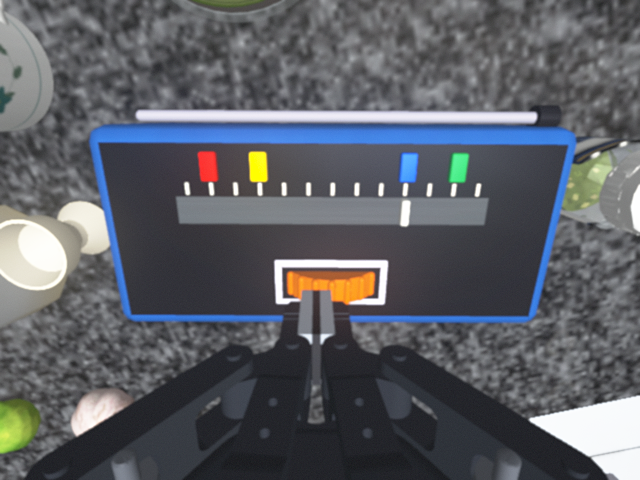

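Released, the pointer (405,213) rests at tick -3 (x=405), level with blue. Same stroke again, then lift.

Call:
send_path --plan "0 0 0 0 0 0.01 0;0 0 0 0 0 0.015 0;0 0 0 0 0 0.017 0;0 0 0 0 0 0.0185 0;0 0 0 0 0 0.02 0;0 0 0 0 0 0.02 0;0 0 0 0 0.002 0.02 0;0 0 0 0 0.004 0.02 0;0 0 0 0 0.006 0.02 0;0 0 0 0 0.008 0.02 0;0 0 0 0 0.01 0.02 0;0 0 0 0 0.012 0.02 0;0 0 0 0 0.014 0.02 0;0 0 0 0 0.016 0.02 0;0 0 0 0 0.018 0.02 0;0 0 0 0 0.0185 0.02 0;0 0 0 0 0.0185 0.02 0;0 0 0 0 0.0185 0.02 0"

```text
clock: 8.75
position: [0.543, 0.0762, 0.1092]
ee_rot: [0.99, -0.138, 0.0, 0.0]
ft_force: [-1.1, -0.4, 5.7]
grip_width: -0.006
grasp_force: 2.8
```

Call:
send_path --plan "0 0 0 0 0 -0.006 0;0 0 0 0 0 -0.02 0;0 0 0 0 0 -0.05 0;0 0 0 0 -0.01 -0.06 0;0 0 0 0 -0.01 -0.06 0;0 0 0 0 -0.01 -0.06 0"

```text
clock: 9.5
position: [0.5451, 0.086, 0.1679]
ee_rot: [0.99, -0.138, -0.001, 0.0]
ft_force: [-0.1, 0.1, -0.4]
grip_width: -0.002
grasp_force: 0.0
```

```bash
python3 - <<'E'
from h import *
import cv2
cv2.imwrite("pics/w4.png",imaging.camera("wrist"))
E
```

```text
(no output)
```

View pics/w4.png

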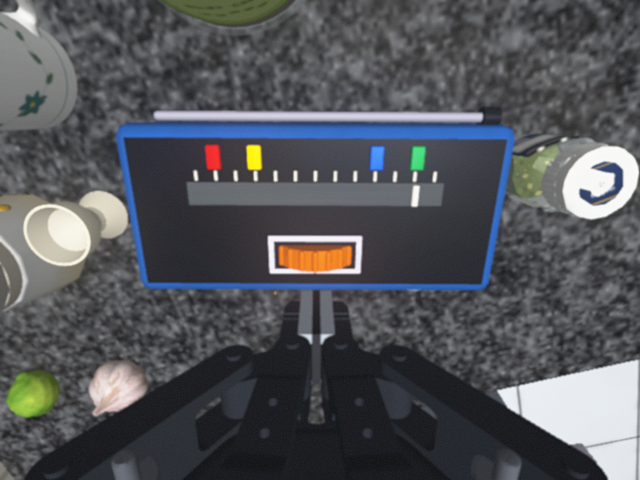

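The pointer (415,195) rests at tick -5 (x=415), level with green (418,158). The arm is clear of everything, and the egg cup and jar are still standing.

```bash
python3 -c "
from workcell import manip, imaging, hand_in, get_obs
print(hand_in())"
```

```text
the job is handed in; nothing more can be done
None
```

I rolled the wheel four clicks in two strokes and handed the job in at about 9.5 s: the last picture shows the pointer at rest level with the green clip, the arm clear, and the egg cup and spice jar standing; the hand-in returned no verdict.

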